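Set up a projector focus test on the rail

TASK

Set up the projector's focus test: hook the target carrier over the rail beside the index pointer, and slide it along the rail until the middle of its grip fin is right under the pointer. Then, with the carrier hanging free there, turn the focus lever on top of the projector until its steel pin stands in line with the index wedge on the scale. Leave the spray can, the carton and the screwdriver where they are.

Things in the scene. Friction and masses are not known exactly. Their poses are not given: they have to be found in the camera images.
- carrier: Loose target carrier (0.2-0.4 kg) standing on the bench; origin under its foot, below the middle of its hook. Heights in mm above the origin: steel foot 70 (x) x 44 (y), 0-8; white target plate with black cross 110 (x) x 5 (y), 8-80; stem 30 wide in y at x -23 to -15 from the plate up to the hook. Hung by its hook it balances level, origin 25 mm above the bench.
- hook_seat (a point): on the carrier's axis 125 mm above its origin: middle of the flat underside of the hook plate (46 x, 50 y, 8 thick), which rests on the rail. A lip at x 15 to 22 hangs 14 below it; the stem is at the other side (x -23 to -15). So the hook is open towards the carrier's +x, under the lip: 31 mm high between lip and target plate; inside, stem to lip, 30 wide.
- fin_top (a point): on the carrier's axis 157 mm above its origin: middle of the top of the upright grip fin, 14 (x) x 50 (y) mm, 24 high, standing on the hook plate; can be gripped from above across x. Its y ends are flush with those of the hook plate: a flat end face to push on.
- rail: Fixed flat rail along its own y, 20 wide (x), 10 thick, 390 long, top 150 mm above the bench; posts 16 wide at y +-187, end caps 28 (x) x 24 high, feet 100 (x) x 50 (y). Origin on the bench below its middle; x points away from the robot, up to 0.1 rad off.
- rail_top (a point): middle of the rail's top face, axes as the rail. The carrier goes on from the robot's side, its x along the rail's x: with its lip above the rail and its target plate below it, move in along +x until the hook is over the rail, then lower it.
- index_mark (a point): the mark: underside of the fixed index pointer right over the rail's centreline, 193 mm above the bench (11 above the fin of a hung carrier); axes as the rail. The pointer is a steel bar 10 wide, 6 thick, along x, from its tip 9 mm on the robot's side to a 16 mm post 100 mm beyond the rail. The gripper cannot lower the carrier here, but there is 130 mm or more of free rail on the +y side.
- projector: Fixed grey projector housing, 240 (x) x 230 (y) x 130 high, beyond the -y end of the rail, lens on its +y side (reaching to 156 mm from the middle); origin on the bench below its middle.
- focus_axis (a point): on the projector: the vertical axis of the focus lever, 132 mm above the bench, at the top scale disc.
- focus (a joint): angle of the focus lever in rad, growing counter-clockwise seen from above. At 0 the lever points to the projector's -x (the robot), at pi/2 to its -y. Stops at +-2.6. Stays where it is left; about 1.5 N at the pin moves it.
- lever_pin (a point): top centre of the lever's upright steel pin, 10 mm in diameter, 52 mm from the focus axis, top 176 mm above the bench, standing 24 clear of the flat lever arm (14 wide, top 152 above the bench, nothing of the knob is higher). The pin can be pushed sideways with closed fingertips.
- index_point (a point): where the pin's top must stand: 52 mm from the focus axis on the line to the index wedge, a fixed black block on the scale disc, 10 wide, 6 high, its point 67 mm and its back 88 mm from the axis. At the start the lever is 0.7 to 3.1 rad clockwise of it.
- spray_can: bystander: upright steel spray can, 60 mm in diameter, 170 high, origin under its middle.
- carton: bystander: cardboard carton 110 x 90 x 70 mm, origin under its middle.
- screwdriver: bystander: screwdriver lying on the bench, about 200 mm long, along its x.
Mind the look-alikes: they are no part of the job. Leave any orange look-alike of the part that bears index_mark alone.

How it is judged:
By the outcome, as a careful person would: the job done as asked, in the order asked, and still so for the second after the job is handed in, with the robot touching nothing.
It also fails if it takes over 64 s, if anything falls off the work surface, if the arm or the gripper's body presses on something with over 40 N, if the wrist force passes 120 N, or if a joint passes its speed limit or range.

ROBOT

A 7-joint arm with a two-finger parallel gripper is mounted at the origin on the work surface. World frame = base frame: x ahead of the robot, y to its left, z up, the work surface at z = 0. Lengths are in m, angles in rad, forces in N, time in s.
With the tool pointing down it reaches from about 0.4 to 0.875 m from the base axis. Payload 19.3 kg.
Tool frame: the origin (TCP) lies midway between the tips of the shut fingers; the grasp point (between the pads) lies 19 mm behind it; z points along the fingers, y is the line along which they close (so a half turn about z gives the same grasp; the last joint's range is limited). The gripper opens to 85 mm and grips with 20 to 120 N. Pads are 22 mm wide; open, the fingers measure 114 mm over their backs; the gripper's body (76 mm by 85 mm) begins 54 mm behind the grasp point. The pads swing forward as they close: fully open they stand 13 mm farther back than shut.
Start: joints at [1.227, 0.521, -0.036, 1.599, 0.021, 1.021, -0.113], TCP at [0.169, -0.602, 0.231] pointing down, gripper open.
Joint ranges: [-2.91, 2.91], [-0.3, 2.13], [-1.5, 1.42], [0.17, 2.43], [-1.26, 4.41], [0.16, 1.93], [-2.52, 2.52]. Speed limits (rad/s): [1.89, 1.89, 2.39, 2.39, 3.01, 3.01, 3.01].

INTERFACE

Orientations are given as a unit quaternion [w, x, y, z].
In Python, from bench import read_state, viewer, r, nets gives the robot as it stands. The module is installed in compiled form; this text tells all that it offers.
- The arm moves only by the shell command python3 -m creep 'ROWS' [OPENING] [FORCE]. ROWS is JSON, a list of rows, each a list of 2 entries, a list of its own where there are three numbers: the shift along the world's x, y, z in m, then the turn about the world's z in degrees. In form: [[[tx, ty, tz], spin], ...]. A call has exactly 10 rows; each row shifts and turns the commanded pose from where the row before left it; what a row does not reach is not made up. A row lasts 1/12 s, in which the tool goes at most 41.7 mm and 7.16 degrees, less where a joint would pass 70% of its speed; a pose out of reach is approached as far as the arm can. A call with a gripper value outside its range is refused whole. OPENING is the finger opening in m, from 0 to 0.0854, set as the call begins (- or left out, the last holds). The fingers move at their own pace and stop on an object; FORCE is the grip in N (left out, the last holds). Time passes only in rows, so rows that do not move let the fingers close, or fill a call up. It gives the time, the measured TCP pose, the force, the opening and the grip force at its end, in the units of the state.
- read_state(): the state, without advancing time (a new reading comes with each control period).
- viewer.read_camera(name): name is "scene" or "top" or "wrist"; returns the picture (400x640x3 uint8, red, green, blue); there is no depth.
- viewer.camera_params(name): a dict with "K" (3x3 intrinsics, pixels), "k1" (the pictures are not rectified: a ray, as slopes to the right and down, at radius r is drawn at 1 + k1 r^2 times it, then the intrinsics apply), "rvec" (rotation vector, rad) and "tvec" (3), from world to camera coordinates, as OpenCV has them. Camera axes: x right, y down, z forward; pixel columns grow to the right and rows downward; lengths in m; the calibration is good to about 2 mm. A picture is of the moment at which its call begins: read the wrist's pose just before it. camera_params takes no time and is no camera call; for the wrist camera it gives the pose at the moment of the call.
- r.finish_job(): hands the job in; it is judged then, once.
Trained networks look in the newest picture that a camera, given by its name, has taken for a name from the list of things; names that differ only in an ending like _2 or _b are one class to them, and where a whole thing is asked for, a point or a joint stands for the part that bears it (a point fixed in the world has none). Each returns a list of dicts, best first, with "confidence" (0 to 1); they miss things now and then, are a little off and sometimes report something else, mostly with a low value. They report only what shows in the picture. A call takes as long as a camera call. They do not tell look-alikes from the thing itself.
- nets.search_frame(name, camera): "xy" ([column, row] as shares, 0 to 1, of the picture: columns of its width, rows of its height, amid what is visible of it).
- nets.place_of(name, camera): "xy" ([column, row] as shares, 0 to 1, of the picture: columns of its width, rows of its height: a listed point, or the origin of a listed thing).
The state is a dict: "time": time; "joint_pos": joint angles; "joint_vel": joint speeds; "joint_torque": joint torques, N m; "tool_pos": TCP position; "tool_rot": TCP orientation; "wrist_force": force on the tool from outside, world axes, zero at the start; "torque": the same for the moment, N m; "grip_width": opening from 0.0 (shut) to 1.0 (fully open); "grip_force": force on a finger pad.
Only numpy, scipy, OpenCV 4.12 (cv2) and the standard library are available. Lean on these libraries where they do the work, as an engineer would, in place of code of your own. Each camera call takes 0.05 s, during which the arm holds its last target. There are 200 camera calls.

## Working session

There is one attempt and no reset: what is moved stays moved. The work goes in short steps, Python scripts to look and compute and a shell command to move; the robot and the scene stay as the last step left them, time stands still between calls to the robot, and variables do not carry over. Pictures are saved under pics/ and viewed, at most 10 in all, crops included, and the job is handed in when it is done.

```bash
mkdir -p pics; cat > h.py <<'E'
import numpy as np, cv2
from bench import read_state, viewer, r, nets
def ray(cam,px,P=None):
    P=P or viewer.camera_params(cam);K=np.array(P["K"]);R=cv2.Rodrigues(np.array(P["rvec"],float))[0];t=np.array(P["tvec"],float).ravel()
    d=np.array([(px[0]-K[0,2])/K[0,0],(px[1]-K[1,2])/K[1,1]]);s=d.copy()
    for _ in range(30): s=d/(1+P["k1"]*(s@s))
    v=R.T@np.array([*s,1]);return -R.T@t,v/np.linalg.norm(v)
def atz(cam,px,z,P=None):
    c,v=ray(cam,px,P);return c+v*(z-c[2])/v[2]
def proj(cam,X,P=None):
    P=P or viewer.camera_params(cam);K=np.array(P["K"]);R=cv2.Rodrigues(np.array(P["rvec"],float))[0];t=np.array(P["tvec"],float).ravel()
    c=R@np.array(X,float)+t;s=c[:2]/c[2];s=s*(1+P["k1"]*(s@s));return np.array([K[0,0]*s[0]+K[0,2],K[1,1]*s[1]+K[1,2]])
def tri(obs):
    A=np.zeros((3,3));b=np.zeros(3)
    for c,v in obs:
        M=np.eye(3)-np.outer(v,v);A+=M;b+=M@c
    return np.linalg.solve(A,b)
def shot(cam,name):
    im=viewer.read_camera(cam);cv2.imwrite(f"pics/{name}.png",im[:,:,::-1]);return im
E
cat > a.py <<'E'
from h import *
Z=dict(carrier=0,hook_seat=.125,fin_top=.157,rail=0,rail_top=.15,index_mark=.193,projector=0,focus_axis=.132,lever_pin=.176,index_point=.176,spray_can=0,carton=0,screwdriver=0)
for cam in("scene","top"):
    shot(cam,cam+"0")
    for n,z in Z.items():
        for d in nets.place_of(n,cam)[:4]:
            px=np.array(d["xy"])*[640,400]
            print(cam,n,round(d["confidence"],2),px.round(1),atz(cam,px,z).round(3)[:2])
a=cv2.imread("pics/scene0.png");b=cv2.imread("pics/top0.png")
print(read_state()["time"],read_state()["tool_rot"])
E
python3 a.py
```

```text
scene carrier 0.59 [295.5 183.2] [0.454 0.147]
scene hook_seat 0.55 [288.7 150.8] [0.442 0.144]
scene fin_top 0.59 [296.1 145.8] [0.469 0.144]
scene rail 0.49 [294.7 186.3] [0.459 0.136]
scene rail_top 0.83 [327.1 181.3] [0.603 0.09 ]
scene index_mark 0.97 [328.5 169.4] [0.607 0.09 ]
scene index_mark 0.81 [419.1 147.9] [0.752 0.278]
scene projector 0.63 [206.2 310.4] [ 0.521 -0.288]
scene focus_axis 0.89 [190.6 285.4] [ 0.524 -0.295]
scene index_point 0.72 [326.  139.3] [0.532 0.191]
scene spray_can 0.82 [350.7 308.8] [ 0.796 -0.097]
scene carton 0.86 [327.9 140.5] [0.429 0.354]
scene screwdriver 0.71 [398.7 157.5] [0.654 0.412]
scene screwdriver 0.31 [295.  143.5] [0.35  0.284]
top carrier 0.61 [267.3 268.5] [0.456 0.133]
top hook_seat 0.6 [258.4 272.1] [0.447 0.144]
top fin_top 0.91 [259.1 266.7] [0.459 0.139]
top rail 0.82 [284.7 213. ] [0.596 0.088]
top rail_top 0.56 [280.  203.5] [0.6   0.092]
top index_mark 0.63 [193.3 135.9] [0.749 0.281]
top projector 0.64 [434.9 237.3] [ 0.527 -0.293]
top focus_axis 0.85 [446.4 236.5] [ 0.519 -0.287]
top lever_pin 0.82 [432.7 243.3] [ 0.502 -0.244]
top lever_pin 0.74 [434.  241.2] [ 0.507 -0.247]
top lever_pin 0.35 [479.4 240.2] [ 0.507 -0.347]
top index_point 0.45 [479.2 241.8] [ 0.503 -0.346]
top spray_can 0.59 [356.4 137.6] [ 0.791 -0.102]
top carton 0.8 [181.6 279.3] [0.433 0.348]
top screwdriver 0.75 [161.3 190.1] [0.661 0.404]
1.4 [-5.45943360e-05  9.90644715e-01  1.36466281e-01 -4.69877560e-06]
```

View pics/scene0.png

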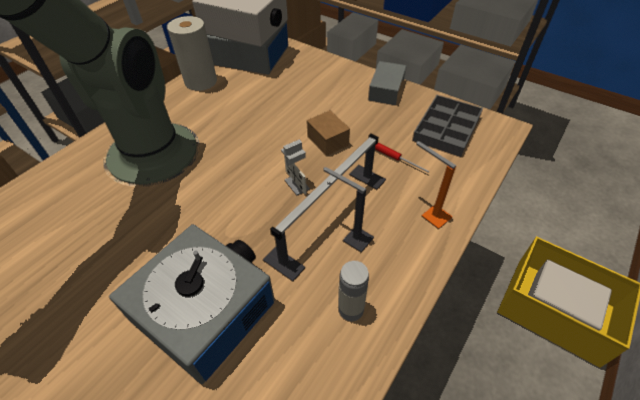

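View pics/top0.png

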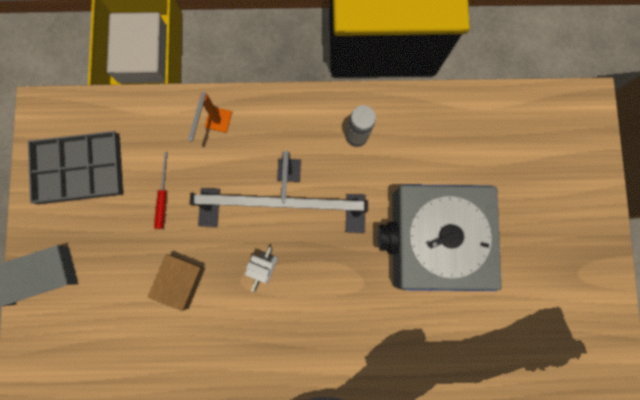

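The first two views show the parts clearly. Look-alike list:
- **Carrier:** scene (295,168), top (262,267). There is only one.
- **Pointer:** the real one, on the dark post, has its tip at top (284,203) and scene (330,173). The orange-post look-alike at top (193,137), scene (437,180) is to be left alone.
- **Lever pin vs. wedge:** pin at top (433,244), wedge at top (485,244).

Next I'll check the carrier's hook direction in a close crop.

```bash
python3 - <<'E'
import cv2,numpy as np
a=cv2.imread("pics/scene0.png")[130:210,260:340];b=cv2.imread("pics/top0.png")[235:300,225:290]
f=lambda x:cv2.resize(x,(400,400),interpolation=cv2.INTER_CUBIC)
c=cv2.imread("pics/top0.png")[190:290,390:510]
cv2.imwrite("pics/c1.png",np.hstack([f(a),f(b)]))
from h import *
for n,p,z in [("railL",(195,199.5),.15),("railR",(365,206),.15),("tip",(284,203),.196),("ptrend",(286,152),.196),("pin",(432.7,243.5),.176),("wedge",(485,244.5),.138),("plate1",(253,290),.08),("plate2",(270,246),.08)]: print(n,atz("top",p,z).round(3))
E
```

```text
railL [0.612 0.284 0.15 ]
railR [ 0.591 -0.101  0.15 ]
tip [0.594 0.081 0.196]
ptrend [0.708 0.075 0.196]
pin [ 0.502 -0.244  0.176]
wedge [ 0.499 -0.372  0.138]
plate1 [0.406 0.161 0.08 ]
plate2 [0.508 0.12  0.08 ]
```

View pics/c1.png

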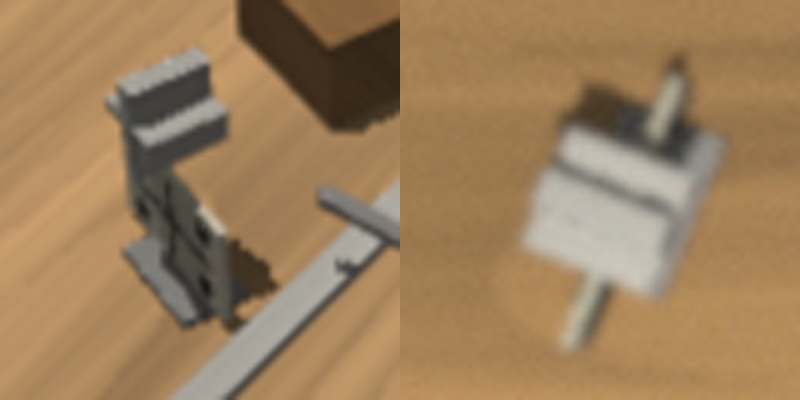

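The crop shows the stem on the robot side and the lip towards the rail. So the carrier's +x points away from the robot, at a yaw of about -22°. The rail's yaw is about -3°.

```bash
R='[[0.022,0.029,0.012],2.6]'; python3 -m creep '[[[0.022,0.029,0.012],2.6],[[0.022,0.029,0.012],2.6],[[0.022,0.029,0.012],2.6],[[0.022,0.029,0.012],2.6],[[0.022,0.029,0.012],2.6],[[0.022,0.029,0.012],2.6],[[0.022,0.029,0.012],2.6],[[0.022,0.029,0.012],2.6],[[0.022,0.029,0.012],2.6],[[0.022,0.029,0.012],2.6]]' 0.05 40
python3 -m creep '[[[0.003,0.035,0],2.6],[[0.003,0.035,0],2.6],[[0.003,0.035,0],2.6],[[0.003,0.035,0],2.6],[[0.003,0.035,0],2.6],[[0.003,0.035,0],2.6],[[0.003,0.035,0],2.6],[[0.003,0.035,0],2.6],[[0.003,0.035,0],2.6],[[0.003,0.035,0],2.6]]'
```

```text
time: 2.23
tool_pos: [0.3897, -0.3101, 0.3522]
tool_rot: [0.0, 0.934, 0.357, 0.0]
wrist_force: [1.1, -0.7, 0.0]
grip_width: 0.587
grip_force: 0.0
time: 3.07
tool_pos: [0.4187, 0.0399, 0.3516]
tool_rot: [0.0, 0.83, 0.558, 0.0]
wrist_force: [1.1, -0.9, -0.4]
grip_width: 0.588
grip_force: 0.0
```

```bash
python3 - <<'E'
from h import *
P=viewer.camera_params("wrist");shot("wrist","w1")
print(read_state()["tool_pos"])
for n,z in dict(hook_seat=.125,fin_top=.157,rail_top=.15,index_mark=.193).items():
    for d in nets.place_of(n,"wrist")[:3]:
        px=np.array(d["xy"])*[640,400]; print(n,round(d["confidence"],2),px.round(1),atz("wrist",px,z,P).round(4))
np.savez("w1.npz",**{k:np.array(v) for k,v in P.items() if k in("K","k1","rvec","tvec")})
E
```

```text
[0.41895631 0.04618612 0.35190803]
hook_seat 0.79 [314.3  75.4] [0.4556 0.1483 0.125 ]
fin_top 0.67 [317.9  73.2] [0.459  0.1451 0.157 ]
rail_top 0.69 [463.3  67.8] [0.6046 0.0941 0.15  ]
index_mark 0.7 [488.5  71.9] [0.6063 0.0832 0.193 ]
```

View pics/w1.png

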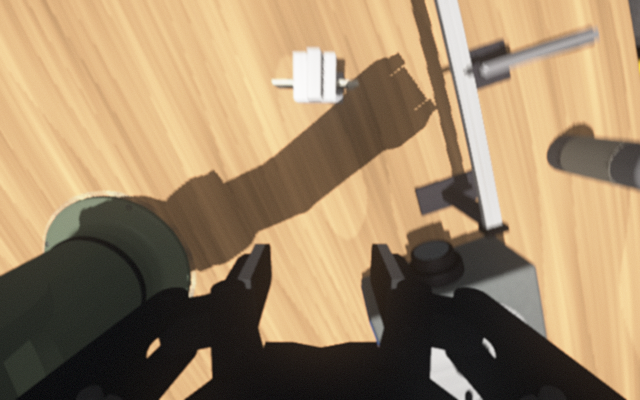

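The wrist view shows the fin square to the fingers at about (314,74), with the rail at (463,68) and the pointer tip at (475,70). I'll go in for the grasp.

```bash
python3 -m creep '[[[0.004,0.0097,-0.0105],0],[[0.004,0.0097,-0.0105],0],[[0.004,0.0097,-0.0105],0],[[0.004,0.0097,-0.0105],0],[[0.004,0.0097,-0.0105],0],[[0.004,0.0097,-0.0105],0],[[0.004,0.0097,-0.0105],0],[[0.004,0.0097,-0.0105],0],[[0.004,0.0097,-0.0105],0],[[0.004,0.0097,-0.0105],0]]' 0.05 40
python3 -m creep '[[[0,0,-0.01],0],[[0,0,-0.01],0],[[0,0,-0.01],0],[[0,0,-0.01],0],[[0,0,-0.01],0],[[0,0,-0.01],0],[[0,0,-0.01],0],[[0,0,-0.01],0],[[0,0,0],0],[[0,0,0],0]]'
python3 - <<'E'
from h import *
P=viewer.camera_params("wrist");shot("wrist","w2")
print(read_state()["tool_pos"])
for n,z in dict(hook_seat=.125,fin_top=.157).items():
    for d in nets.place_of(n,"wrist")[:3]:
        px=np.array(d["xy"])*[640,400]; print(n,round(d["confidence"],2),px.round(1),atz("wrist",px,z,P).round(4))
E
```

```text
time: 4.15
tool_pos: [0.4594, 0.1344, 0.2457]
tool_rot: [0.0, 0.831, 0.556, -0.0]
wrist_force: [0.3, 0.4, -0.1]
grip_width: 0.584
grip_force: 0.0
time: 4.98
tool_pos: [0.4587, 0.1353, 0.1659]
tool_rot: [-0.0, 0.83, 0.557, -0.0]
wrist_force: [1.2, -0.4, 0.4]
grip_width: 0.589
grip_force: 0.0
[0.45900316 0.13542004 0.1663362 ]
hook_seat 0.91 [307.5 220.7] [0.4534 0.1435 0.125 ]
fin_top 0.98 [309.8 237.9] [0.4564 0.1438 0.157 ]
```

View pics/w2.png

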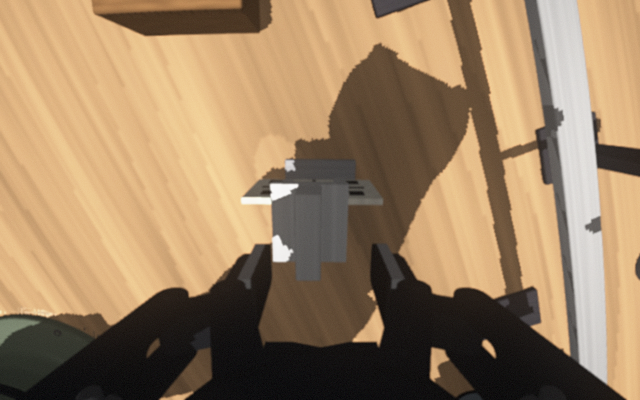

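The fin is at (308,237), between the open pads. I'll correct the offset, descend, close and lift.

```bash
python3 -m creep '[[[-0.001,0.004,0],0],[[-0.001,0.004,0],0],[[0,0,-0.005],0],[[0,0,-0.005],0],[[0,0,-0.005],0],[[0,0,-0.005],0],[[0,0,-0.004],0],[[0,0,-0.004],0],[[0,0,0],0],[[0,0,0],0]]' 0.05 40
python3 -m creep '[[[0,0,0],0],[[0,0,0],0],[[0,0,0],0],[[0,0,0],0],[[0,0,0],0],[[0,0,0],0],[[0,0,0],0],[[0,0,0],0],[[0,0,0],0],[[0,0,0],0]]' 0.0 40
```

```text
time: 5.97
tool_pos: [0.4569, 0.1433, 0.1381]
tool_rot: [-0.0, 0.831, 0.557, -0.0]
wrist_force: [0.1, -0.4, -0.3]
grip_width: 0.585
grip_force: 0.0
time: 6.8
tool_pos: [0.4568, 0.1434, 0.1385]
tool_rot: [-0.0, 0.831, 0.557, -0.0]
wrist_force: [-4.6, 1.2, 6.4]
grip_width: 0.154
grip_force: 40.1
```

```bash
python3 -m creep '[[[0,0,0.01],0],[[0,0,0.01],0],[[0,0,0.01],0],[[0,0,0.01],3],[[0,0,0.01],3],[[0,0.003,0],3],[[0,0.003,0],3],[[0,0.003,0],3],[[0,0.003,0],3],[[0,0.002,0],1]]' 0.0 60
python3 -m creep '[[[0.012,0,0],0],[[0.012,0,0],0],[[0.012,0,0],0],[[0.012,0,0],0],[[0.012,0,0],0],[[0.01,0,0],0],[[0.01,0,0],0],[[0,0,0],0],[[0,0,0],0],[[0,0,0],0]]'
python3 - <<'E'
from h import *
P=viewer.camera_params("wrist");shot("wrist","w3");s=read_state();print(s["tool_pos"],s["tool_rot"])
for cam in("wrist","scene","top"):
  PP=P if cam=="wrist" else viewer.camera_params(cam)
  if cam!="wrist":shot(cam,cam+"3")
  for n,z in dict(hook_seat=.175,fin_top=.207,rail_top=.15,index_mark=.193).items():
    for d in nets.place_of(n,cam)[:2]:
        px=np.array(d["xy"])*[640,400]; print(cam,n,round(d["confidence"],2),px.round(1),atz(cam,px,z,PP).round(4))
a=cv2.imread("pics/scene3.png")[100:230,250:400]
b=cv2.imread("pics/w3.png")
cv2.imwrite("pics/c3.png",np.vstack([cv2.resize(a,(346,300)),np.zeros((0,346,3),np.uint8)])if 0 else np.hstack([cv2.resize(a,(460,400),interpolation=cv2.INTER_CUBIC),b[:,300:]]))
E
```

```text
time: 7.63
tool_pos: [0.4572, 0.1574, 0.1892]
tool_rot: [0.0, 0.726, 0.687, 0.0]
wrist_force: [-0.4, 0.7, -2.9]
grip_width: 0.148
grip_force: 60.8
time: 8.47
tool_pos: [0.5364, 0.1574, 0.1883]
tool_rot: [-0.0, 0.727, 0.686, -0.0]
wrist_force: [-0.2, 0.9, -4.2]
grip_width: 0.145
grip_force: 60.7
[0.53640783 0.1573453  0.18834958] [-6.07170913e-05  7.27164728e-01  6.86462979e-01 -1.81720727e-04]
wrist fin_top 0.66 [323.9 275.8] [0.5383 0.157  0.207 ]
scene hook_seat 0.64 [318.5 144.7] [0.5266 0.1643 0.175 ]
scene fin_top 0.92 [320.8 137.3] [0.5363 0.1609 0.207 ]
scene rail_top 0.96 [328.  179.6] [0.602  0.0957 0.15  ]
scene index_mark 0.71 [419.4 146.6] [0.7501 0.2825 0.193 ]
scene index_mark 0.65 [326.9 166.2] [0.5977 0.0971 0.193 ]
top rail_top 0.7 [279.2 205. ] [0.5965 0.0938 0.15  ]
top index_mark 0.98 [194. 141.] [0.7373 0.2789 0.193 ]
top index_mark 0.91 [283.5 200.3] [0.6008 0.0818 0.193 ]
```

View pics/c3.png

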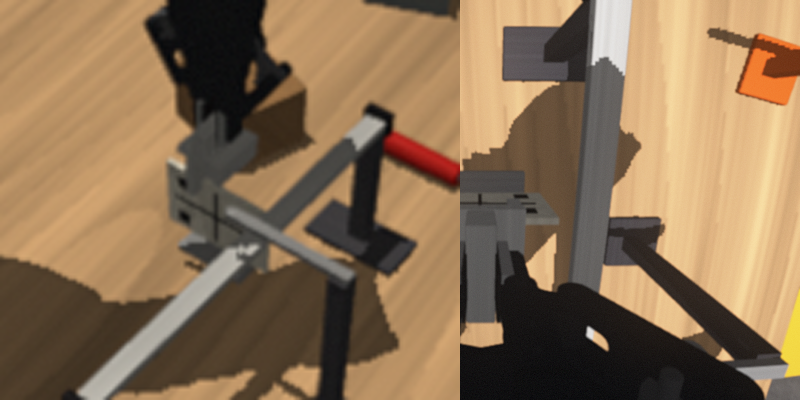

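The carrier is held level with its lip above the rail. The rail's left edge in the wrist crop is at about (577,200) and (592,20). I'll measure the centreline from the pictures.

```bash
python3 - <<'E'
from h import *
P=viewer.camera_params("wrist");im=cv2.imread("pics/w3.png").astype(int)
for r_ in (5,100,140,180,220):
    row=im[r_,400:490];sat=row.max(1)-row.min(1)
    m=np.where(sat<25)[0]+400
    print(r_,m.min(),m.max(),[atz("wrist",(c,r_),.15,P).round(4)[:2] for c in(m.min()-.5,m.max()+.5)], im[r_,m.min():m.max()+1].mean(1).astype(int)[::3])
t=cv2.imread("pics/top3.png").astype(int)
for c in (300,320,340,210,200):
    v=t[190:220,c].mean(1).astype(int);print(c,v)
E
```

```text
5 421 470 [array([0.5978, 0.2815]), array([0.6249, 0.2807])] [ 48  40  43  77  91 191 224 224 226 219 220 225 225 225 223 220 221]
100 424 461 [array([0.6002, 0.2325]), array([0.6221, 0.2315])] [ 73  72  96  98 100  94  93 100  96  96  97  99  96]
140 421 457 [array([0.599 , 0.2101]), array([0.621, 0.209])] [ 72  73  97  99 103  96  96  96  97  96 100  98  93]
180 417 453 [array([0.5972, 0.1862]), array([0.62 , 0.185])] [ 75  68  93  99  98  97  99 102 100 101  99  98  92]
220 414 489 [array([0.596 , 0.1606]), array([0.6449, 0.1577])] [ 71  74 100  98 100  97  94 103 100  98 101  97  55  73  76  77  77  79
  76  82  77  77  78  77  81  82]
300 [146 147 144 147 144 138 119 100 119 157 182 191 193 194 194 191 189 168
 145 139 139 140 141 144 145 148 149 146 133 110]
320 [144 144 145 149 148 145 138 117 108 126 161 183 191 193 190 192 192 187
 168 148 139 141 140 145 145 150 147 147 147 146]
340 [145 146 144 146 146 145 143 133 119 116 146 179 192 191 191 193 194 190
 175 155 142 138 144 143 148 147 147 144 146 147]
210 [ 87  89  89  88  93  91  95  97  95  99  98  98 100  99 101  98 103 102
 104 105 107 106 106 111 112 112 116 119 121 121]
200 [ 99  87  77  71  71  79  83  83  85  86  84  88  90  91  92  94  96  96
  95  99  98  99 100  99 101 102 103 100  96  86]
```

```bash
python3 -m creep '[[[0.01,-0.0005,0],0],[[0.01,-0.0005,0],0],[[0.01,-0.0005,0],0],[[0.01,-0.0005,0],0],[[0.01,-0.0005,0],0],[[0.008,-0.0005,0],0],[[0.007,-0.0005,0],0],[[0.0055,0,0],0],[[0,0,0],0],[[0,0,0],0]]'
python3 -m creep '[[[0,0,-0.004],0],[[0,0,-0.004],0],[[0,0,-0.004],0],[[0,0,-0.004],0],[[0,0,-0.003],0],[[0,0,-0.002],0],[[0,0,-0.002],0],[[0,0,0],0],[[0,0,0],0],[[0,0,0],0]]'
python3 - <<'E'
from h import *
shot("scene","s4");shot("top","t4");P=viewer.camera_params("wrist");shot("wrist","w4");print(read_state()["wrist_force"])
a=cv2.imread("pics/s4.png")[100:200,300:415]
cv2.imwrite("pics/c4.png",np.hstack([cv2.resize(a,(460,400),interpolation=cv2.INTER_CUBIC),cv2.imread("pics/w4.png")[:,260:600]]))
E
```

```text
time: 10.05
tool_pos: [0.6074, 0.1539, 0.1881]
tool_rot: [-0.0, 0.727, 0.686, -0.0]
wrist_force: [0.3, 0.4, -3.3]
grip_width: 0.148
grip_force: 60.7
time: 10.88
tool_pos: [0.6076, 0.1538, 0.1655]
tool_rot: [0.0, 0.727, 0.686, 0.0]
wrist_force: [-0.4, -0.6, -3.4]
grip_width: 0.148
grip_force: 60.7
[-0.18066232 -0.35901096 -3.35748624]
```

View pics/c4.png

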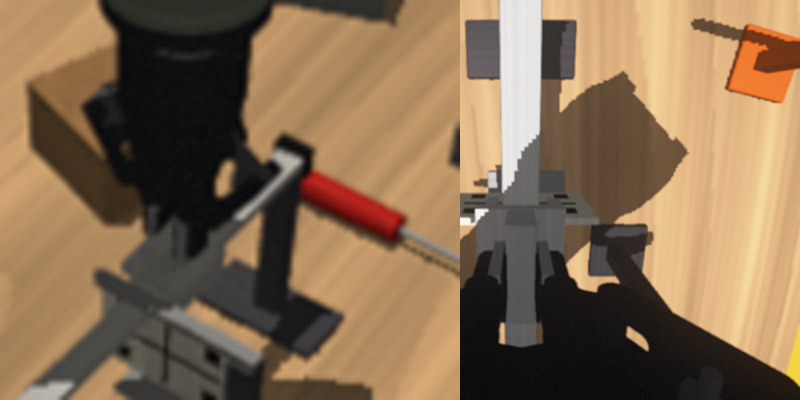

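The carrier is over the rail (wrist crop, rail column at about 520, fin at (520,330)). I'll lower the last 2-3 mm and release.

```bash
python3 -m creep '[[[0,0,-0.001],0],[[0,0,-0.001],0],[[0,0,-0.0005],0],[[0,0,0],0],[[0,0,0],0],[[0,0,0],0],[[0,0,0],0],[[0,0,0],0],[[0,0,0],0],[[0,0,0],0]]'
python3 -m creep '[[[0,0,0],0],[[0,0,0],0],[[0,0,0],0],[[0,0,0],0],[[0,0,0.002],0],[[0,0,0.01],0],[[0,0,0.015],0],[[0,0,0.02],0],[[0,0,0.02],0],[[0,0,0.02],0]]' 0.045
python3 - <<'E'
from h import *
shot("scene","s5");shot("top","t5");P=viewer.camera_params("wrist");shot("wrist","w5")
for cam in("wrist","scene","top"):
  PP=P if cam=="wrist" else viewer.camera_params(cam)
  for n,z in dict(hook_seat=.15,fin_top=.182,rail_top=.15,index_mark=.193).items():
    for d in nets.place_of(n,cam)[:2]:
        px=np.array(d["xy"])*[640,400]; print(cam,n,round(d["confidence"],2),px.round(1),atz(cam,px,z,PP).round(4))
a=cv2.imread("pics/s5.png")[100:200,300:415]
cv2.imwrite("pics/c5.png",np.hstack([cv2.resize(a,(460,400),interpolation=cv2.INTER_CUBIC),cv2.imread("pics/w5.png")[:,260:600]]))
E
```

```text
time: 11.87
tool_pos: [0.6075, 0.1538, 0.1632]
tool_rot: [0.0, 0.727, 0.686, 0.0]
wrist_force: [-2.8, -1.4, 6.2]
grip_width: 0.144
grip_force: 61.9
time: 12.7
tool_pos: [0.6074, 0.1539, 0.2516]
tool_rot: [0.0, 0.727, 0.686, 0.0]
wrist_force: [-0.3, -1.0, 0.2]
grip_width: 0.529
grip_force: 0.0
wrist hook_seat 0.67 [317.4 201.3] [0.6067 0.1555 0.15  ]
wrist fin_top 0.93 [319.2 214.5] [0.6081 0.1541 0.182 ]
wrist rail_top 0.71 [315.6 203.1] [0.6051 0.1539 0.15  ]
wrist rail_top 0.62 [320.7 266.7] [0.606  0.0947 0.15  ]
wrist index_mark 0.72 [320.9 308.3] [0.6052 0.0815 0.193 ]
wrist index_mark 0.64 [531.    1.4] [0.7457 0.2863 0.193 ]
scene hook_seat 0.52 [194.1 285. ] [ 0.54   -0.2944  0.15  ]
scene fin_top 0.77 [347.2 156.3] [0.6141 0.1628 0.182 ]
scene rail_top 0.94 [327.9 181.2] [0.6047 0.0911 0.15  ]
scene rail_top 0.7 [348.1 307. ] [ 0.8211 -0.1614  0.15  ]
scene index_mark 0.94 [326.  171.4] [0.6055 0.0817 0.193 ]
scene index_mark 0.72 [422.2 147.2] [0.7569 0.2844 0.193 ]
top rail_top 0.73 [353.9 135.9] [ 0.7547 -0.0806  0.15  ]
top index_mark 0.58 [191.  137.6] [0.7452 0.2857 0.193 ]
top index_mark 0.2 [431.2 244.8] [ 0.498  -0.2358  0.193 ]
```

View pics/c5.png

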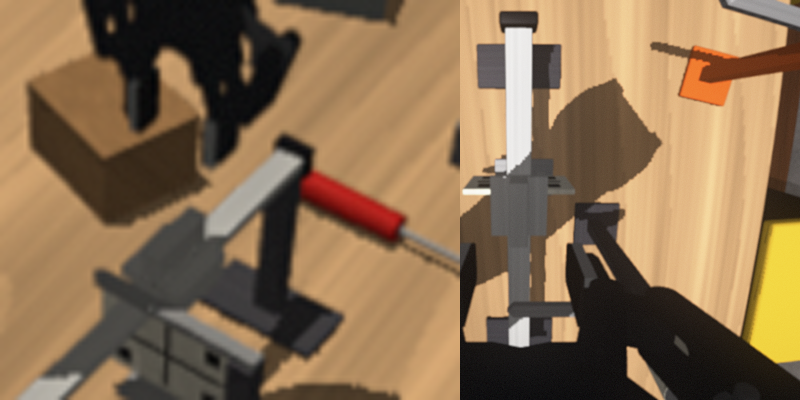

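The carrier hangs free with its fin at wrist crop (520,200) and the pointer tip at (515,309). It needs to go about 72 mm towards -y. I'll close the fingers and come down at the +y end to push.

```bash
python3 -m creep '[[[0.0005,0.01,0],0],[[0.0005,0.01,0],0],[[0.0005,0.01,0],0],[[0.0005,0.01,0],0],[[0.0005,0.008,0],0],[[0,0,-0.01],0],[[0,0,-0.01],0],[[0,0,-0.01],0],[[0,0,-0.01],0],[[0,0,-0.01],0]]' 0.0 40
python3 -m creep '[[[0,0,-0.01],0],[[0,0,-0.01],0],[[0,0,-0.01],0],[[0,0,-0.01],0],[[0,0,0],0],[[0,-0.002,0],0],[[0,-0.002,0],0],[[0,-0.002,0],0],[[0,-0.002,0],0],[[0,0,0],0]]'
python3 -m creep '[[[0,-0.003,0],0],[[0,-0.003,0],0],[[-0.0005,-0.006,0],0],[[-0.0005,-0.006,0],0],[[0,-0.006,0],0],[[-0.0005,-0.006,0],0],[[-0.0005,-0.006,0],0],[[0,-0.006,0],0],[[-0.0005,-0.006,0],0],[[0,-0.003,0],0]]'
```

```text
time: 14.28
tool_pos: [0.6098, 0.2011, 0.1983]
tool_rot: [-0.0, 0.728, 0.686, -0.0]
wrist_force: [1.0, 0.4, 0.8]
grip_width: 0.002
grip_force: 0.0
time: 15.12
tool_pos: [0.6102, 0.1931, 0.1602]
tool_rot: [0.0, 0.728, 0.686, 0.0]
wrist_force: [0.3, -0.4, -0.0]
grip_width: 0.002
grip_force: 0.0
time: 15.95
tool_pos: [0.6075, 0.1416, 0.1598]
tool_rot: [0.0, 0.727, 0.686, -0.0]
wrist_force: [0.2, 4.2, 2.5]
grip_width: 0.002
grip_force: 2.1
```

```bash
python3 -m creep '[[[0,-0.003,0],0],[[-0.0005,-0.003,0],0],[[0,-0.003,0],0],[[-0.0005,-0.003,0],0],[[0,-0.003,0],0],[[0,-0.003,0],0],[[0,-0.002,0],0],[[0,-0.001,0],0],[[0,0,0],0],[[0,0,0],0]]'
python3 -m creep '[[[0,0.008,0],0],[[0,0.008,0],0],[[0,0.014,0],0],[[0,0.02,0.01],0],[[0,0,0.02],0],[[0,0,0.02],0],[[0,0,0.02],0],[[0,0,0.02],0],[[0,0,0.01],0],[[0,0,0],0]]'
python3 - <<'E'
from h import *
shot("scene","s6");shot("top","t6");P=viewer.camera_params("wrist");shot("wrist","w6")
for cam in("wrist","scene","top"):
  PP=P if cam=="wrist" else viewer.camera_params(cam)
  for n,z in dict(hook_seat=.15,fin_top=.182,index_mark=.193).items():
    for d in nets.place_of(n,cam)[:2]:
        px=np.array(d["xy"])*[640,400]; print(cam,n,round(d["confidence"],2),px.round(1),atz(cam,px,z,PP).round(4))
a=cv2.imread("pics/s6.png")[140:220,280:380]
b=cv2.imread("pics/t6.png")[170:240,250:320]
cv2.imwrite("pics/c6.png",np.hstack([cv2.resize(x,(400,400),interpolation=cv2.INTER_CUBIC) for x in(a,b)]))
E
```

```text
time: 16.78
tool_pos: [0.6064, 0.1213, 0.1596]
tool_rot: [0.0, 0.727, 0.686, -0.0]
wrist_force: [0.0, 0.2, 0.5]
grip_width: -0.001
grip_force: 0.4
time: 17.62
tool_pos: [0.6069, 0.1733, 0.2617]
tool_rot: [0.001, 0.727, 0.687, 0.001]
wrist_force: [0.8, 0.1, -0.3]
grip_width: -0.001
grip_force: 0.0
wrist index_mark 0.88 [326.1 323. ] [0.6057 0.0812 0.193 ]
scene hook_seat 0.87 [325.7 182.8] [0.6033 0.0837 0.15  ]
scene fin_top 0.87 [325.8 175.1] [0.606  0.0802 0.182 ]
scene index_mark 0.89 [421.  145.6] [0.7518 0.2881 0.193 ]
scene index_mark 0.88 [326.1 168. ] [0.5994 0.0911 0.193 ]
top hook_seat 0.54 [282.4 205. ] [0.5964 0.0865 0.15  ]
top fin_top 0.61 [283.6 198.3] [0.6068 0.0822 0.182 ]
top index_mark 0.63 [284.4 201.9] [0.5973 0.0799 0.193 ]
```

View pics/c6.png

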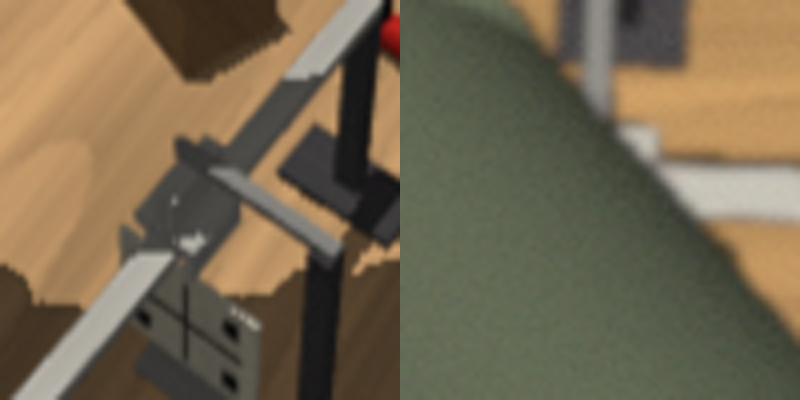

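The carrier now sits around the pointer (scene crop, pointer over the plate at (210,170)). It needs a better view, so I'll lift past it and look back with the wrist camera.

```bash
python3 -m creep '[[[0,-0.017,0.006],0],[[0,-0.017,0.006],0],[[0,-0.017,0.006],0],[[0,-0.017,0.006],0],[[0,-0.017,0.006],0],[[0,-0.017,0.006],0],[[0,-0.017,0.006],0],[[0,-0.017,0.006],0],[[0,0,0],0],[[0,0,0],0]]'
python3 - <<'E'
from h import *
P=viewer.camera_params("wrist");shot("wrist","w7");print(read_state()["tool_pos"])
cv2.imwrite("pics/t7.png",viewer.read_camera("top")[:,:,::-1])
for n,z in dict(fin_top=.182,index_mark=.193,lever_pin=.176,index_point=.176,focus_axis=.132).items():
    for d in nets.place_of(n,"wrist")[:2]:
        px=np.array(d["xy"])*[640,400]; print(n,round(d["confidence"],2),px.round(1),atz("wrist",px,z,P).round(4))
C=proj("wrist",[.6055,.081,.18],P);print(C)
import pickle;pickle.dump(P,open("w7.pkl","wb"))
x,y=int(C[0])-60,max(int(C[1])-45,0);print(x,y)
a=cv2.imread("pics/w7.png")[y:y+90,x:x+120];cv2.imwrite("pics/c7.png",cv2.resize(a,(800,600),interpolation=cv2.INTER_CUBIC))
E
```

```text
time: 19.05
tool_pos: [0.6066, 0.0349, 0.308]
tool_rot: [0.0, 0.728, 0.686, 0.0]
wrist_force: [0.5, -0.3, 0.6]
grip_width: -0.001
grip_force: 0.0
[0.60640121 0.03592569 0.30776873]
index_mark 0.93 [313.7 143.8] [0.604  0.0824 0.193 ]
[315.86896876 143.95536743]
255 98
```

View pics/c7.png

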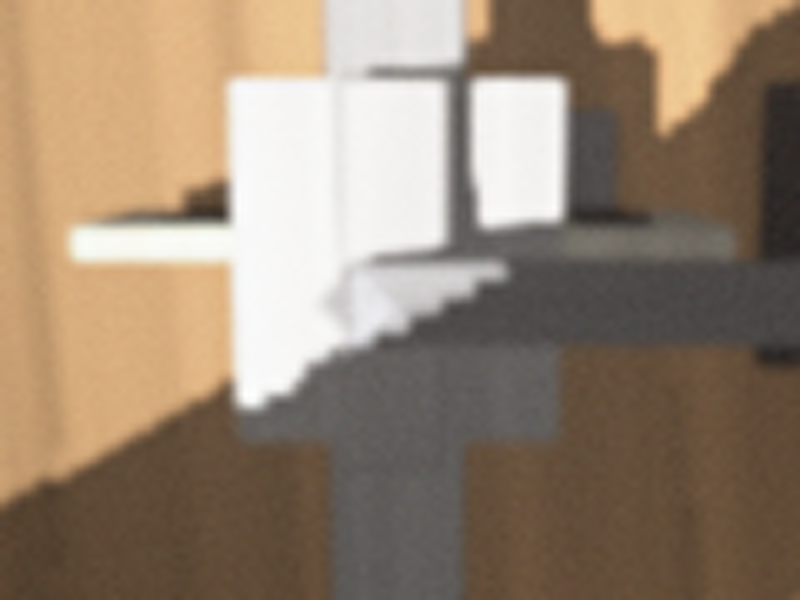

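The crop shows the hook plate's ends at rows 76 and 440 and the pointer bar between rows 262 and 345. I'll work out the offset in metres.

```bash
python3 - <<'E'
from h import *
import pickle;P=pickle.load(open("w7.pkl","rb"))
f=lambda u,v,z:atz("wrist",(255+u/6.667-.5,98+v/6.667-.5),z,P).round(4)
for n,u,v,z in[("plate far",290,76,.158),("plate near L",250,440,.158),("plate far R",520,76,.158),("near R",520,440,.158),("fin far",395,76,.182),("ptr far top",420,262,.199),("ptr near top",420,345,.199),("ptr far bot",420,262,.193),("ptr near bot",420,345,.193)]:print(n,f(u,v,z))
t=cv2.imread("pics/t7.png");cv2.imwrite("pics/c8.png",np.hstack([cv2.resize(t[175:300,385:510],(500,500),interpolation=cv2.INTER_CUBIC),cv2.resize(t[180:230,260:310],(300,500),interpolation=cv2.INTER_CUBIC)]))
E
```

```text
plate far [0.5907 0.112  0.158 ]
plate near L [0.5809 0.0619 0.158 ]
plate far R [0.6223 0.1101 0.158 ]
near R [0.6198 0.0596 0.158 ]
fin far [0.6056 0.1105 0.182 ]
ptr far top [0.6076 0.0883 0.199 ]
ptr near top [0.607  0.0783 0.199 ]
ptr far bot [0.6075 0.0879 0.193 ]
ptr near bot [0.6069 0.0777 0.193 ]
```

The fin's middle is at y≈0.0857 and the pointer's at ≈0.083, so I'll push 2.7 mm more.

```bash
python3 -m creep '[[[0,0.016,-0.004],0],[[0,0.016,-0.004],0],[[0,0.016,-0.004],0],[[0,0.016,-0.004],0],[[0,0.016,-0.004],0],[[0,0.016,-0.004],0],[[0,0.016,-0.004],0],[[0,0.016,-0.004],0],[[0,0.016,-0.004],0],[[0,0,-0.004],0]]'
python3 -m creep '[[[0,0,-0.012],0],[[0,0,-0.012],0],[[0,0,-0.012],0],[[0,0,-0.012],0],[[0,0,-0.012],0],[[0,0,-0.012],0],[[0,0,-0.012],0],[[0,0,-0.012],0],[[0,0,-0.012],0],[[0,0,0],0]]'
python3 -m creep '[[[0,-0.008,0],0],[[0,-0.008,0],0],[[0,-0.008,0],0],[[0,-0.008,0],0],[[0,-0.008,0],0],[[0,-0.005,0],0],[[0,-0.003,0],0],[[0,-0.003,0],0],[[0,0,0],0],[[0,0,0],0]]'
```

```text
time: 20.23
tool_pos: [0.6056, 0.1837, 0.2675]
tool_rot: [-0.001, 0.726, 0.688, 0.0]
wrist_force: [0.5, 0.8, 0.4]
grip_width: 0.002
grip_force: 0.0
time: 21.07
tool_pos: [0.6055, 0.1793, 0.1571]
tool_rot: [-0.001, 0.727, 0.686, -0.001]
wrist_force: [0.1, 0.1, -0.8]
grip_width: 0.003
grip_force: 0.0
time: 21.9
tool_pos: [0.6064, 0.1289, 0.1598]
tool_rot: [-0.0, 0.727, 0.686, 0.0]
wrist_force: [0.4, 0.0, -0.8]
grip_width: -0.001
grip_force: 0.0
```

```bash
python3 -m creep '[[[0,-0.003,0],0],[[0,-0.002,0],0],[[0,-0.001,0],0],[[0,-0.001,0],0],[[0,-0.001,0],0],[[0,-0.001,0],0],[[0,-0.001,0],0],[[0,0,0],0],[[0,0,0],0],[[0,0,0],0]]'
python3 -m creep '[[[0,0.008,0],0],[[0,0.008,0],0],[[0,0.014,0],0],[[0,0.02,0.01],0],[[0,0,0.02],0],[[0,0,0.02],0],[[0,0,0.02],0],[[0,0,0.02],0],[[0,0,0.02],0],[[0,0,0.01],0]]'
python3 -m creep '[[[0,-0.018,0.004],0],[[0,-0.018,0.004],0],[[0,-0.018,0.004],0],[[0,-0.018,0.004],0],[[0,-0.018,0.004],0],[[0,-0.018,0.004],0],[[0,-0.016,0.004],0],[[0,-0.01,0],0],[[0,0,0],0],[[0,0,0],0]]'
python3 - <<'E'
from h import *
import pickle
P=viewer.camera_params("wrist");shot("wrist","w9");print(read_state()["tool_pos"]);shot("top","t9")
im=cv2.imread("pics/w9.png").astype(int)
u,_=proj("wrist",[.588,.083,.158],P);up,_=proj("wrist",[.625,.083,.199],P)
print(u,up)
for c in(int(u),int(up)):
    col=im[90:190,c];print(c,[f"{90+i}:{v.mean():.0f}" for i,v in enumerate(col)][::2])
pickle.dump(P,open("w9.pkl","wb"))
g=[proj("wrist",p,P) for p in([.60,.083,.158],)][0];x,y=int(g[0])-50,int(g[1])-50;print(x,y)
t=cv2.imread("pics/t9.png")
cv2.imwrite("pics/c9.png",np.hstack([cv2.resize(cv2.imread("pics/w9.png")[y:y+100,x:x+100],(400,400),interpolation=cv2.INTER_CUBIC),cv2.resize(t[185:285,400:500],(400,400),interpolation=cv2.INTER_CUBIC)]))
E
```

```text
time: 22.73
tool_pos: [0.6064, 0.1187, 0.1598]
tool_rot: [0.0, 0.727, 0.686, -0.0]
wrist_force: [-0.4, 0.3, -0.4]
grip_width: -0.002
grip_force: 0.4
time: 23.57
tool_pos: [0.6067, 0.1707, 0.2822]
tool_rot: [0.0, 0.727, 0.687, 0.001]
wrist_force: [0.7, -0.2, -0.8]
grip_width: -0.0
grip_force: 0.0
time: 24.4
tool_pos: [0.6064, 0.0355, 0.3074]
tool_rot: [-0.0, 0.727, 0.686, -0.0]
wrist_force: [-0.6, 0.3, 0.6]
grip_width: 0.002
grip_force: 0.0
[0.60630559 0.03606247 0.30741031]
298.07740277309983 339.91726356565437
298 ['90:193', '92:192', '94:190', '96:192', '98:191', '100:190', '102:190', '104:191', '106:192', '108:190', '110:189', '112:198', '114:243', '116:245', '118:245', '120:246', '122:247', '124:246', '126:246', '128:246', '130:246', '132:247', '134:246', '136:247', '138:247', '140:247', '142:247', '144:247', '146:247', '148:247', '150:247', '152:247', '154:247', '156:243', '158:145', '160:99', '162:98', '164:98', '166:96', '168:82', '170:75', '172:73', '174:76', '176:72', '178:71', '180:76', '182:72', '184:71', '186:72', '188:71']
339 ['90:81', '92:80', '94:80', '96:78', '98:80', '100:80', '102:81', '104:80', '106:82', '108:83', '110:78', '112:85', '114:227', '116:241', '118:240', '120:240', '122:240', '124:240', '126:240', '128:241', '130:241', '132:143', '134:94', '136:101', '138:85', '140:77', '142:76', '144:72', '146:75', '148:76', '150:78', '152:89', '154:87', '156:88', '158:90', '160:85', '162:88', '164:87', '166:89', '168:81', '170:78', '172:74', '174:76', '176:74', '178:77', '180:79', '182:79', '184:78', '186:80', '188:78']
260 90
```

View pics/c9.png

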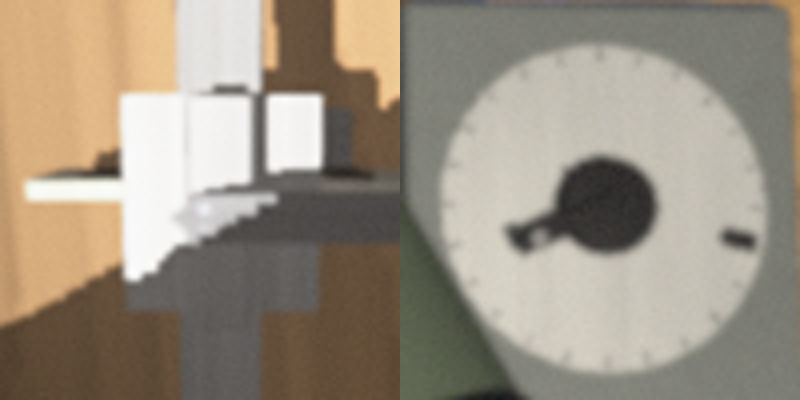

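The plate spans rows 112.5-167.5 in the wrist image and the pointer 138-151. In the top crop the pin is at (540,237), the disc centre at (604,208) and the wedge at (738,238). Now the positions.

```bash
python3 - <<'E'
from h import *
import pickle;P=pickle.load(open("w9.pkl","rb"))
f=lambda u,v,z:atz("wrist",(u,v),z,P).round(4)
print("plate",f(298,112,.158),f(298,167,.158),"ptr",f(315,138,.199),f(315,150.5,.199))
T=lambda u,v,z:atz("top",(400+(u-400)/4-.4,185+v/4-.4),z)
ax=T(604,208.5,.133);kn=T(607,204,.15);pin=T(540,237,.176);w=T(738,238,.138)
print("axis",ax,"knob",kn,"pin",pin,"wedge",w)
for a in(ax,kn): print([ (np.hypot(*(q-a)[:2]).round(4),np.degrees(np.arctan2((q-a)[1],(q-a)[0])).round(1)) for q in(pin,w)])
for cam in("scene","top"):
  viewer.read_camera(cam)
  for n,z in dict(focus_axis=.132,lever_pin=.176,index_point=.176,projector=0).items():
    for d in nets.place_of(n,cam)[:2]:
        px=np.array(d["xy"])*[640,400]; print(cam,n,round(d["confidence"],2),px.round(1),atz(cam,px,z).round(4))
E
```

```text
plate [0.59   0.1098 0.158 ] [0.5861 0.0589 0.158 ] ptr [0.6051 0.0881 0.199 ] [0.6045 0.0781 0.199 ]
axis [ 0.51858243 -0.2960178   0.133     ] knob [ 0.51996214 -0.29304643  0.15      ] pin [ 0.50080478 -0.24765644  0.176     ] wedge [ 0.5000384  -0.37011576  0.138     ]
[(np.float64(0.0515), np.float64(110.2)), (np.float64(0.0764), np.float64(-104.1))]
[(np.float64(0.0493), np.float64(112.9)), (np.float64(0.0796), np.float64(-104.5))]
scene focus_axis 0.68 [193.4 286.8] [ 0.5311 -0.2936  0.132 ]
scene lever_pin 0.61 [197.5 251.7] [ 0.5056 -0.2427  0.176 ]
scene projector 0.72 [204.  311.3] [ 0.5186 -0.2921  0.    ]
top focus_axis 0.88 [449.2 234.7] [ 0.5234 -0.2934  0.132 ]
top lever_pin 0.79 [435.  248.4] [ 0.4908 -0.248   0.176 ]
top index_point 0.58 [479.2 238.6] [ 0.5104 -0.3469  0.176 ]
top index_point 0.36 [355.3 135. ] [ 0.7496 -0.0813  0.176 ]
top projector 0.73 [432.6 238.8] [ 0.5229 -0.2873  0.    ]
```

The carrier is now within about 0.5 mm of the pointer. The lever pin is at about 111° around (0.520,-0.294), and the wedge is at about 256° (counter-clockwise). I plan to grip the pin across the tangent and swing it round.

```bash
python3 -c "
from h import *
s=read_state();print(np.round(s['joint_pos'],3))"
python3 -m creep '[[[-0.0065,-0.0126,0.001],-7.1],[[-0.0065,-0.0126,0.001],-7.1],[[-0.0065,-0.0126,0.001],-7.1],[[-0.0065,-0.0126,0.001],-7.1],[[-0.0065,-0.0126,0.001],-7.1],[[-0.0065,-0.0126,0.001],-7.1],[[-0.0065,-0.0126,0.001],-7.1],[[-0.0065,-0.0126,0.001],-7.1],[[-0.0065,-0.0126,0.001],-7.1],[[-0.0065,-0.0126,0.001],-7.1]]' 0.05 20
python3 -c "
from h import *
s=read_state();print(np.round(s['joint_pos'],3))"
```

```text
[ 0.309  0.498 -0.692  1.528  0.328  1.235 -0.49 ]
time: 25.83
tool_pos: [0.5411, -0.0918, 0.318]
tool_rot: [-0.0, 0.991, 0.133, 0.0]
wrist_force: [0.3, 0.8, 1.0]
grip_width: 0.58
grip_force: 0.0
[ 0.378  0.34  -0.42   1.676  0.149  1.158 -1.383]
```

```bash
python3 -m creep '[[[-0.0065,-0.0126,0],-5.5],[[-0.0065,-0.0126,0],-5.5],[[-0.0065,-0.0126,0],-5.5],[[-0.0065,-0.0126,0],-5.5],[[-0.0065,-0.0126,0],-5.5],[[-0.0065,-0.0126,0],-5.5],[[-0.0065,-0.0126,0],-5.5],[[-0.0065,-0.0126,0],-5.5],[[-0.0065,-0.0126,0],-5.5],[[-0.0065,-0.0126,0],-5.5]]'
python3 - <<'E'
from h import *
import pickle
P=viewer.camera_params("wrist");shot("wrist","w10");pickle.dump(P,open("w10.pkl","wb"))
s=read_state();print(s["tool_pos"],np.round(s['joint_pos'],3))
for n,z in dict(focus_axis=.132,lever_pin=.176,index_point=.176).items():
    for d in nets.place_of(n,"wrist")[:2]:
        px=np.array(d["xy"])*[640,400]; print(n,round(d["confidence"],2),px.round(1),atz("wrist",px,z,P).round(4))
E
```

```text
time: 26.67
tool_pos: [0.4761, -0.2178, 0.3179]
tool_rot: [-0.0, 0.941, -0.339, 0.0]
wrist_force: [0.3, 0.3, -0.3]
grip_width: 0.588
grip_force: 0.0
[ 0.47479697 -0.2204246   0.3179126 ] [ 0.47   0.277 -0.188  1.746  0.058  1.123 -2.008]
focus_axis 0.78 [352.8 101.6] [ 0.52   -0.2969  0.132 ]
lever_pin 0.87 [328. 151.] [ 0.5016 -0.2476  0.176 ]
index_point 0.61 [411.3  72.7] [ 0.5082 -0.3471  0.176 ]
```

View pics/w10.png

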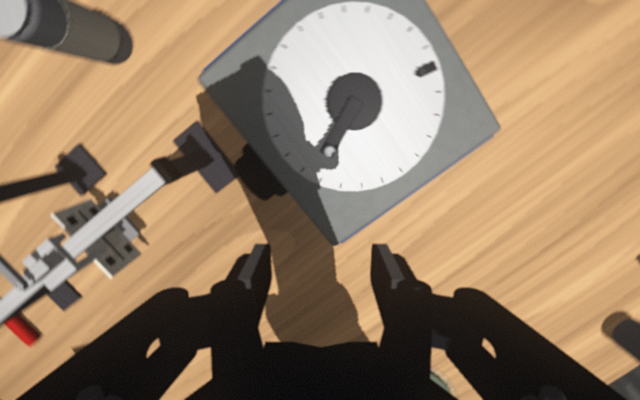

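The view shows the pin at (328,151), the knob centre at (354,101) and the wedge at (426,69). I've now gone past the 10-picture limit (12 viewed), so from here I'll work from numbers only. Next I'll fit the disc circle and wedge by code.

```bash
cat > disc.py <<'E'
from h import *
from scipy.optimize import least_squares
def fit(im,P,c0=(.52,-.296),cam="wrist"):
    im=im.astype(int);pts=[];rs=np.arange(.06,.13,.0005)
    for a in np.radians(np.arange(0,360,3)):
        px=[proj(cam,[c0[0]+q*np.cos(a),c0[1]+q*np.sin(a),.132],P) for q in rs]
        if min(p[1] for p in px)<1 or min(p[0] for p in px)<1 or max(p[0] for p in px)>638: continue
        v=cv2.remap(im.mean(2).astype(np.float32),np.float32([[p[0] for p in px]]),np.float32([[p[1] for p in px]]),1)[0]
        d=v[:-6]-v[6:];i=d.argmax()
        if d[i]>60: pts.append([c0[0]+rs[i+3]*np.cos(a),c0[1]+rs[i+3]*np.sin(a)])
    pts=np.array(pts)
    s=least_squares(lambda q:np.hypot(pts[:,0]-q[0],pts[:,1]-q[1])-q[2],[*c0,.09],loss="soft_l1",f_scale=.001)
    return s.x,len(pts),np.abs(s.fun).mean()
def dark(im,P,c,r0,r1,angs,z,cam="wrist"):
    g=im.astype(np.float32).mean(2);A=[];R=[];W=[]
    for a in angs:
        for q in np.arange(r0,r1,.001):
            p=proj(cam,[c[0]+q*np.cos(a),c[1]+q*np.sin(a),z],P)
            w=cv2.getRectSubPix(g,(1,1),(float(p[0]),float(p[1])))[0,0]
            A.append(a);R.append(q);W.append(max(0,130-w))
    A,R,W=map(np.array,(A,R,W));return np.degrees((A*W).sum()/W.sum()),(R*W).sum()/W.sum(),W.sum()
E
python3 - <<'E'
from disc import *
import pickle
P=pickle.load(open("w10.pkl","rb"));im=cv2.imread("pics/w10.png")
c,n,e=fit(im,P);print(c,n,e)
ang=np.radians(np.arange(225,290,.5))
for z in(.132,.138):print(z,dark(im,P,c,.062,.089,ang,z))
for u,v in[(328,151)]:
  p=atz("wrist",(u,v),.176,P);print("pin",p,np.hypot(*(p[:2]-c[:2])),np.degrees(np.arctan2(p[1]-c[1],p[0]-c[0])))
t=cv2.imread("pics/t9.png");PT=viewer.camera_params("top");c2=fit(t,PT,cam="top");print(c2)
for z in(.132,.138):print(z,dark(t,PT,c2[0],.062,.089,ang,z,"top"))
E
```

```text
[ 0.51856344 -0.29734794  0.09323284] 69 0.004280117863759097
0.132 (np.float64(255.30906034922194), np.float64(0.07866096988353057), np.float64(11049.272178649902))
0.138 (np.float64(255.3442955000693), np.float64(0.07654406289827806), np.float64(10925.0874710083))
pin [ 0.50157444 -0.24755644  0.176     ] 0.052610074464679774 108.83978979117352Traceback (most recent call last):
  File "<stdin>", line 9, in <module>
  File "disc.py", line 12, in fit
    s=least_squares(lambda q:np.hypot(pts[:,0]-q[0],pts[:,1]-q[1])-q[2],[*c0,.09],loss="soft_l1",f_scale=.001)
    return func(*args, **kwargs)
    vector_fun = VectorFunction(
        fun_wrapped,
    ...<6 lines>...
        workers=workers
    )
    self._update_fun()
    ~~~~~~~~~~~~~~~~^^
    self.f = self.fun_wrapped(xp_copy(self.x))
             ~~~~~~~~~~~~~~~~^^^^^^^^^^^^^^^^^
    return np.atleast_1d(self.fun(x))
                         ~~~~~~~~^^^
    return self.f(x, *self.args, **self.kwargs)
           ~~~~~~^^^^^^^^^^^^^^^^^^^^^^^^^^^^^^
  File "disc.py", line 12, in <lambda>
    s=least_squares(lambda q:np.hypot(pts[:,0]-q[0],pts[:,1]-q[1])-q[2],[*c0,.09],loss="soft_l1",f_scale=.001)
                                      ~~~^^^^^
IndexError: too many indices for array: array is 1-dimensional, but 2 were indexed
```

```bash
python3 -m creep '[[[0.0054,-0.0054,0],0],[[0.0054,-0.0054,0],0],[[0.0054,-0.0054,0],0],[[0.0054,-0.0054,0],0],[[0.0054,-0.0054,0],0],[[0,0,-0.016],0],[[0,0,-0.016],0],[[0,0,-0.016],0],[[0,0,-0.016],0],[[0,0,-0.016],0]]' 0.05 20
python3 -m creep '[[[0,0,-0.016],0],[[0,0,-0.016],0],[[0,0,-0.016],0],[[0,0,-0.016],0],[[0,0,-0.01],0],[[0,0,-0.005],0],[[0,0,0],0],[[0,0,0],0],[[0,0,0],0],[[0,0,0],0]]'
python3 -m creep '[[[0,0,0],0],[[0,0,0],0],[[0,0,0],0],[[0,0,0],0],[[0,0,0],0],[[0,0,0],0],[[0,0,0],0],[[0,0,0],0],[[0,0,0],0],[[0,0,0],0]]' 0.0 20
```

```text
time: 27.7
tool_pos: [0.5038, -0.2445, 0.2369]
tool_rot: [-0.0, 0.942, -0.336, -0.0]
wrist_force: [-0.1, -0.5, -0.3]
grip_width: 0.579
grip_force: 0.0
time: 28.53
tool_pos: [0.5039, -0.2444, 0.1596]
tool_rot: [0.0, 0.942, -0.336, 0.001]
wrist_force: [-0.3, -1.0, 0.4]
grip_width: 0.586
grip_force: 0.0
time: 29.37
tool_pos: [0.5035, -0.2445, 0.1589]
tool_rot: [0.0, 0.942, -0.337, 0.0]
wrist_force: [-0.9, -5.4, 5.1]
grip_width: 0.105
grip_force: 20.8
```

```bash
python3 - <<'E'
import numpy as np
A=np.array([.5188,-.2970]);T=np.array([.5035,-.2445]);y0=np.radians(-39.4)
u=lambda a:np.array([np.cos(a),np.sin(a)])
from scipy.optimize import brentq
s=brentq(lambda s:np.hypot(*(T+s*u(y0)-A))-.052,-.01,.02);p=T+s*u(y0)-A;t0=np.arctan2(p[1],p[0]);print(s,np.degrees(t0))
N=30;t1=np.radians(255.4);prev=np.round(T,4);out=[]
for k in range(1,N+1):
    th=t0+(t1-t0)*k/N; q=np.round(A+.052*u(th)-s*u(y0+np.radians(3.84*k)),4);d=np.round(q-prev,4);prev=q
    out.append(f"[[{d[0]:g},{d[1]:g},0],3.84]")
for i in range(0,N,10):print("["+",".join(out[i:i+10])+"]")
print(prev)
E
```

```text
0.0032912216348829062 104.20088479736972
[[[-0.0045,-0.0015,0],3.84],[[-0.0044,-0.0019,0],3.84],[[-0.0042,-0.0022,0],3.84],[[-0.004,-0.0026,0],3.84],[[-0.0037,-0.003,0],3.84],[[-0.0035,-0.0032,0],3.84],[[-0.0031,-0.0036,0],3.84],[[-0.0029,-0.0038,0],3.84],[[-0.0025,-0.0041,0],3.84],[[-0.0022,-0.0042,0],3.84]]
[[[-0.0017,-0.0045,0],3.84],[[-0.0014,-0.0045,0],3.84],[[-0.001,-0.0047,0],3.84],[[-0.0006,-0.0048,0],3.84],[[-0.0001,-0.0047,0],3.84],[[0.0002,-0.0048,0],3.84],[[0.0007,-0.0048,0],3.84],[[0.0011,-0.0046,0],3.84],[[0.0015,-0.0046,0],3.84],[[0.0019,-0.0044,0],3.84]]
[[[0.0022,-0.0042,0],3.84],[[0.0026,-0.004,0],3.84],[[0.003,-0.0038,0],3.84],[[0.0032,-0.0035,0],3.84],[[0.0036,-0.0032,0],3.84],[[0.0038,-0.0029,0],3.84],[[0.0041,-0.0025,0],3.84],[[0.0043,-0.0022,0],3.84],[[0.0044,-0.0018,0],3.84],[[0.0046,-0.0014,0],3.84]]
[ 0.5049 -0.3505]
```

```bash
python3 -m creep '[[[-0.0045,-0.0015,0],3.84],[[-0.0044,-0.0019,0],3.84],[[-0.0042,-0.0022,0],3.84],[[-0.004,-0.0026,0],3.84],[[-0.0037,-0.003,0],3.84],[[-0.0035,-0.0032,0],3.84],[[-0.0031,-0.0036,0],3.84],[[-0.0029,-0.0038,0],3.84],[[-0.0025,-0.0041,0],3.84],[[-0.0022,-0.0042,0],3.84]]'
python3 -m creep '[[[-0.0017,-0.0045,0],3.84],[[-0.0014,-0.0045,0],3.84],[[-0.001,-0.0047,0],3.84],[[-0.0006,-0.0048,0],3.84],[[-0.0001,-0.0047,0],3.84],[[0.0002,-0.0048,0],3.84],[[0.0007,-0.0048,0],3.84],[[0.0011,-0.0046,0],3.84],[[0.0015,-0.0046,0],3.84],[[0.0019,-0.0044,0],3.84]]'
```

```text
time: 30.2
tool_pos: [0.47, -0.274, 0.159]
tool_rot: [-0.0, 1.0, -0.006, 0.002]
wrist_force: [5.9, 0.6, 0.3]
grip_width: 0.102
grip_force: 20.5
time: 31.03
tool_pos: [0.4698, -0.3197, 0.1588]
tool_rot: [-0.001, 0.946, 0.323, 0.001]
wrist_force: [3.1, 3.9, 3.0]
grip_width: 0.107
grip_force: 20.8
```

```bash
python3 -m creep '[[[0.0022,-0.0042,0],3.84],[[0.0026,-0.004,0],3.84],[[0.003,-0.0038,0],3.84],[[0.0032,-0.0035,0],3.84],[[0.0036,-0.0032,0],3.84],[[0.0038,-0.0029,0],3.84],[[0.0041,-0.0025,0],3.84],[[0.0043,-0.0022,0],3.84],[[0.0044,-0.0018,0],3.84],[[0.0046,-0.0014,0],3.84]]'
python3 -m creep '[[[0,0,0],0],[[0,0,0],0],[[0,0,0],0],[[0,0,0],0],[[0,0,0],0],[[0,0,0],0],[[0,0,0],0],[[0,0,0],0],[[0,0,0],0],[[0,0,0],0]]'
```

```text
time: 31.87
tool_pos: [0.5046, -0.3502, 0.1588]
tool_rot: [-0.0, 0.788, 0.616, -0.0]
wrist_force: [-4.3, -0.6, 6.5]
grip_width: 0.104
grip_force: 21.1
time: 32.7
tool_pos: [0.5048, -0.3502, 0.1589]
tool_rot: [-0.0, 0.789, 0.615, -0.0]
wrist_force: [-0.8, -1.4, 4.9]
grip_width: 0.1
grip_force: 21.0
```

```bash
python3 -m creep '[[[0,0,0],0],[[0,0,0],0],[[0,0,0],0],[[0,0,0],0],[[0,0,0.003],0],[[0,0,0.008],0],[[0,0,0.016],0],[[0,0,0.02],0],[[0,0,0.02],0],[[0,0,0.02],0]]' 0.05
python3 -m creep '[[[-0.003,-0.01,0.01],0],[[-0.003,-0.012,0.01],0],[[-0.003,-0.012,0.01],0],[[-0.003,-0.012,0.01],0],[[-0.003,-0.012,0.01],0],[[-0.003,-0.012,0.01],0],[[-0.002,-0.01,0.01],0],[[0,0,0],0],[[0,0,0],0],[[0,0,0],0]]'
cat > look.py <<'E'
from disc import *
import sys,pickle
P=viewer.camera_params("wrist");im=shot("wrist",sys.argv[1])[:,:,::-1];pickle.dump(P,open(sys.argv[1]+".pkl","wb"));print(read_state()["tool_pos"])
c,n,e=fit(im,P);print("axis",c,n,e)
for z in(.132,.138):print("wedge",dark(im,P,c,.069,.089,np.radians(np.arange(235,276,.5)),z))
for n,z in dict(focus_axis=.132,lever_pin=.176,index_point=.176).items():
    for d in nets.place_of(n,"wrist")[:2]:
        px=np.array(d["xy"])*[640,400];q=atz("wrist",px,z,P);v=q[:2]-c[:2];print(n,round(d["confidence"],2),px.round(1),q.round(4),np.hypot(*v).round(4),np.degrees(np.arctan2(v[1],v[0])).round(1)%360)
E
python3 look.py w11
```

```text
time: 33.53
tool_pos: [0.5049, -0.35, 0.2474]
tool_rot: [0.0, 0.789, 0.615, 0.0]
wrist_force: [0.5, 0.4, 0.2]
grip_width: 0.585
grip_force: 0.0
time: 34.37
tool_pos: [0.4848, -0.4296, 0.3151]
tool_rot: [-0.0, 0.788, 0.615, -0.0]
wrist_force: [-0.5, -0.2, -0.8]
grip_width: 0.588
grip_force: 0.0
[ 0.48486717 -0.42947631  0.31510957]
axis [ 0.52621811 -0.27364715  0.09270763] 22 0.004805777021551765
wedge (np.float64(255.01119509948086), np.float64(0.07816130044149726), np.float32(82194.78))
wedge (np.float64(255.01341096608877), np.float64(0.07816951264553702), np.float32(82085.8))
focus_axis 0.74 [324.2  46.9] [ 0.5213 -0.299   0.132 ] 0.0259 259.0
lever_pin 0.62 [321.6  97.2] [ 0.5066 -0.3467  0.176 ] 0.0757 255.0
```

```bash
python3 - <<'E'
from disc import *
import pickle
P=pickle.load(open("w11.pkl","rb"));g=cv2.imread("pics/w11.png").astype(np.float32).mean(2)
c=(.5188,-.297)
def prof(z,rs,angs):
    return [int(np.mean([cv2.getRectSubPix(g,(1,1),tuple(map(float,proj("wrist",[c[0]+q*np.cos(a),c[1]+q*np.sin(a),z],P))))[0,0] for q in rs])) for a in np.radians(angs)]
A=np.arange(244,268,1)
print("ang ",A.tolist())
for rs in((.070,.072),(.074,.076,.078),(.080,.082,.084)):print(rs,prof(.138,rs,A))
print("pin top",prof(.176,(.05,.052,.054),A))
print(proj("wrist",[*c,.132],P), proj("wrist",[c[0]+.078*np.cos(4.456),c[1]+.078*np.sin(4.456),.138],P))
E
```

```text
ang  [244, 245, 246, 247, 248, 249, 250, 251, 252, 253, 254, 255, 256, 257, 258, 259, 260, 261, 262, 263, 264, 265, 266, 267]
(0.07, 0.072) [82, 83, 82, 83, 83, 83, 83, 80, 61, 39, 26, 25, 23, 23, 25, 34, 61, 80, 85, 84, 85, 84, 85, 84]
(0.074, 0.076, 0.078) [83, 83, 83, 84, 83, 85, 85, 82, 64, 35, 24, 24, 23, 24, 23, 36, 65, 84, 85, 86, 85, 86, 86, 85]
(0.08, 0.082, 0.084) [83, 83, 86, 85, 85, 85, 85, 85, 71, 40, 26, 23, 25, 24, 25, 45, 77, 87, 86, 86, 87, 86, 85, 87]
pin top [86, 87, 86, 81, 64, 44, 38, 51, 60, 65, 65, 65, 65, 64, 63, 58, 46, 37, 45, 69, 85, 89, 88, 90]
[321.26829006  45.38599207] [320.43672767 126.91428998]
```

```bash
python3 - <<'E'
from h import *
g=cv2.imread("pics/w11.png").astype(np.float32).mean(2)
for r_ in(25,46,70,85):
    v=g[r_-1:r_+2].mean(0)
    print(r_,"L",[(c,int(v[c])) for c in range(205,262,3)],"\n  R",[(c,int(v[c])) for c in range(380,437,3)])
print("knob",[(c,int(g[44:49,c].mean())) for c in range(285,361,3)])
print("arm",[(c,int(g[74:79,c].mean())) for c in range(300,345,2)])
print("pin",[(c,int(g[94:99,c].mean())) for c in range(308,336)])
print("wedge",[(c,int(g[124:129,c].mean())) for c in range(308,336)])
E
```

```text
25 L [(205, 138), (208, 140), (211, 136), (214, 137), (217, 138), (220, 137), (223, 135), (226, 138), (229, 220), (232, 223), (235, 222), (238, 223), (241, 222), (244, 223), (247, 224), (250, 225), (253, 226), (256, 227), (259, 227)] 
  R [(380, 212), (383, 211), (386, 211), (389, 209), (392, 211), (395, 209), (398, 209), (401, 208), (404, 210), (407, 205), (410, 164), (413, 189), (416, 212), (419, 130), (422, 128), (425, 130), (428, 131), (431, 131), (434, 131)]
46 L [(205, 136), (208, 137), (211, 138), (214, 134), (217, 140), (220, 138), (223, 138), (226, 143), (229, 232), (232, 230), (235, 230), (238, 231), (241, 232), (244, 232), (247, 232), (250, 231), (253, 231), (256, 230), (259, 230)] 
  R [(380, 223), (383, 222), (386, 220), (389, 217), (392, 214), (395, 212), (398, 211), (401, 213), (404, 212), (407, 214), (410, 204), (413, 210), (416, 213), (419, 135), (422, 129), (425, 129), (428, 131), (431, 131), (434, 130)]
70 L [(205, 69), (208, 50), (211, 55), (214, 57), (217, 56), (220, 56), (223, 56), (226, 57), (229, 56), (232, 75), (235, 87), (238, 89), (241, 88), (244, 89), (247
[... 1181 characters left out ...]
, 90), (334, 89), (336, 89), (338, 89), (340, 90), (342, 89), (344, 88)]
pin [(308, 86), (309, 86), (310, 87), (311, 85), (312, 83), (313, 70), (314, 43), (315, 39), (316, 53), (317, 65), (318, 67), (319, 68), (320, 67), (321, 67), (322, 68), (323, 67), (324, 66), (325, 60), (326, 44), (327, 34), (328, 53), (329, 80), (330, 89), (331, 89), (332, 90), (333, 89), (334, 89), (335, 89)]
wedge [(308, 84), (309, 85), (310, 84), (311, 84), (312, 84), (313, 85), (314, 84), (315, 82), (316, 67), (317, 43), (318, 25), (319, 23), (320, 24), (321, 24), (322, 25), (323, 24), (324, 24), (325, 31), (326, 54), (327, 76), (328, 86), (329, 84), (330, 85), (331, 86), (332, 85), (333, 85), (334, 85), (335, 85)]
```

By the disc edges, the pin is about 0.8 mm (0.9°) short of the wedge line. It's cheap to correct: re-grip with the tool 0.8 mm further round and release.

```bash
python3 -m creep '[[[0.003,0.012,-0.008],0],[[0.003,0.012,-0.008],0],[[0.003,0.012,-0.008],0],[[0.003,0.012,-0.008],0],[[0.003,0.012,-0.008],0],[[0.003,0.012,-0.008],0],[[0.0028,0.0069,-0.008],0],[[0,0,-0.01],0],[[0,0,-0.01],0],[[0,0,-0.01],0]]'
python3 -m creep '[[[0,0,-0.012],0],[[0,0,-0.012],0],[[0,0,-0.012],0],[[0,0,-0.012],0],[[0,0,-0.01],0],[[0,0,-0.008],0],[[0,0,-0.004],0],[[0,0,0],0],[[0,0,0],0],[[0,0,0],0]]'
python3 -m creep '[[[0,0,0],0],[[0,0,0],0],[[0,0,0],0],[[0,0,0],0],[[0,0,0],0],[[0,0,0],0],[[0,0,0],0],[[0,0,0],0],[[0,0,0],0],[[0,0,0],0]]' 0.0 20
```

```text
time: 35.4
tool_pos: [0.5054, -0.352, 0.2286]
tool_rot: [-0.0, 0.789, 0.615, -0.0]
wrist_force: [-0.3, -0.6, -0.0]
grip_width: 0.586
grip_force: 0.0
time: 36.23
tool_pos: [0.506, -0.3515, 0.1604]
tool_rot: [0.0, 0.789, 0.615, 0.0]
wrist_force: [0.3, 0.7, 0.1]
grip_width: 0.584
grip_force: 0.0
time: 37.07
tool_pos: [0.5057, -0.3515, 0.1599]
tool_rot: [0.0, 0.789, 0.615, -0.0]
wrist_force: [-1.7, -1.8, 5.2]
grip_width: 0.104
grip_force: 20.9
```

```bash
python3 -m creep '[[[-0.0003,0.0001,0],0],[[0,0,0],0],[[0,0,0],0],[[0,0,0],0],[[0,0,0],0],[[0,0,0],0],[[0,0,0],0],[[0,0,0],0],[[0,0,0],0],[[0,0,0],0]]'
python3 -m creep '[[[0,0,0],0],[[0,0,0],0],[[0,0,0],0],[[0,0,0],0],[[0,0,0.003],0],[[0,0,0.008],0],[[0,0,0.016],0],[[0,0,0.02],0],[[0,0,0.02],0],[[0,0,0.02],0]]' 0.05
python3 -m creep '[[[-0.003,-0.01,0.01],0],[[-0.003,-0.012,0.01],0],[[-0.003,-0.012,0.01],0],[[-0.003,-0.012,0.01],0],[[-0.003,-0.012,0.01],0],[[-0.003,-0.012,0.01],0],[[-0.002,-0.01,0.01],0],[[0,0,0],0],[[0,0,0],0],[[0,0,0],0]]'
python3 - <<'E'
from h import *
shot("wrist","w12");g=cv2.imread("pics/w12.png").astype(np.float32).mean(2)
def cr(v,c0,t):
    return [round(c0+i+(v[i]-t)/(v[i]-v[i+1]),1) for i in range(len(v)-1) if (v[i]-t)*(v[i+1]-t)<0]
for r_ in(44,46,70,85):
    t=180 if r_<60 else 73;v=g[r_-1:r_+2].mean(0);print("disc",r_,cr(v[220:245],220,t),cr(v[400:425],400,t))
for r_ in(92,96,99):print("pin",r_,cr(g[r_-1:r_+2].mean(0)[308:336],308,52))
for r_ in(120,126,130):print("wedge",r_,cr(g[r_-1:r_+2].mean(0)[308:336],308,54))
for cam in("scene","top"):
  shot(cam,cam+"12")
  for n,z in dict(fin_top=.182,hook_seat=.15,index_mark=.193,spray_can=0,carton=0,screwdriver=0).items():
    for d in nets.place_of(n,cam)[:1]:print(cam,n,round(d["confidence"],2),atz(cam,np.array(d["xy"])*[640,400],z).round(3)[:2])
E
```

```text
time: 37.9
tool_pos: [0.5055, -0.3514, 0.1599]
tool_rot: [0.0, 0.789, 0.615, 0.0]
wrist_force: [-0.4, -2.6, 5.6]
grip_width: 0.104
grip_force: 21.0
time: 38.73
tool_pos: [0.5054, -0.351, 0.2485]
tool_rot: [0.0, 0.789, 0.615, 0.0]
wrist_force: [0.1, -0.4, -0.6]
grip_width: 0.581
grip_force: 0.0
time: 39.57
tool_pos: [0.4853, -0.4307, 0.3161]
tool_rot: [-0.0, 0.788, 0.615, 0.0]
wrist_force: [-0.6, 0.3, 0.3]
grip_width: 0.589
grip_force: 0.0
disc 44 [np.float32(226.5)] [np.float32(416.5)]
disc 46 [np.float32(226.8)] [np.float32(416.6)]
disc 70 [np.float32(231.7)] [np.float32(412.0)]
disc 85 [np.float32(237.5)] [np.float32(406.0)]
pin 92 [np.float32(314.1), np.float32(317.2), np.float32(325.1), np.float32(328.2)]
pin 96 [np.float32(314.1), np.float32(316.2), np.float32(326.0), np.float32(328.1)]
pin 99 [np.float32(314.1), np.float32(317.4), np.float32(325.0), np.float32(328.1)]
wedge 120 [np.float32(315.9), np.float32(325.3)]
wedge 126 [np.float32(315.9), np.float32(325.2)]
wedge 130 [np.float32(315.9), np.float32(325.2)]
scene fin_top 0.87 [0.602 0.09 ]
scene hook_seat 0.84 [0.595 0.087]
scene index_mark 0.89 [0.756 0.277]
scene spray_can 0.59 [ 0.799 -0.095]
scene carton 0.97 [0.424 0.366]
scene screwdriver 0.67 [0.648 0.421]
top fin_top 0.72 [0.607 0.08 ]
top hook_seat 0.62 [0.596 0.083]
top index_mark 0.83 [0.595 0.083]
top spray_can 0.6 [ 0.785 -0.091]
top carton 0.58 [0.428 0.344]
top screwdriver 0.86 [0.657 0.4  ]
```

The pin is now within about 0.2 mm of the line from the disc centre to the wedge. The carrier is under the pointer and the arm is clear, so I'm handing in.

```bash
python3 -c "
from bench import r
print(r.finish_job())"
```

```text
the job is handed in; nothing more can be done
None
```

The job was handed in at about 40 s: the carrier hangs free on the rail with its fin about 0.5 mm from the pointer's middle, and the focus pin is in line with the wedge to about 0.2 mm; I kept clear of the spray can, carton and screwdriver, but I viewed 12 pictures, over the limit of 10.

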